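# Press the shouldered bronze bushing into the fixture block

### The job

Take the bronze-coloured bushing out of the wooden stand, find the bore of the blue block with its nose and press it home, without ramming or wedging it, until its shoulder sits flush on the block's top all round, then let go. The block is clamped at an unknown place along the slot of its base plate, so feel for the bore; leave the steel bushing, the roll of tape and the screwdriver where they are.

Things in the scene. Friction and masses are not known exactly. Their poses are not given: they have to be found in the camera images.
- bronze_head (a point): centre of the head of the loose bronze-coloured bushing (0.25 kg, round, z up when nose down). Head 36 mm in diameter, 34 mm tall; this point is 17 mm above the shoulder (the head's underside). It stands nose down in one of the stand's holes, shoulder on the stand's top. Grip the head across the stand's length, fingertips 3 mm or more above the shoulder; 40 to 60 N of grip holds it while pressing.
- bronze_nose (a point): centre of the bronze bushing's nose end, 43 mm below the centre of its head and 26 mm below its shoulder. The sleeve below the shoulder is 26 mm in diameter and 26 mm long; its lowest 8 mm taper to 22 mm at the nose. Its contact forces on the fixture, sideways ones included, must stay under 90 N in sum; a slow push that stops at 15 to 20 N causes up to about 70.
- steelbush_head (a point): centre of the head of the grey steel bushing in the stand's other hole; same shape, head 40 mm in diameter, sleeve too thick for the bore. Not to be moved.
- stand: wooden stand fixed to the bench, 160 x 56 x 34 mm (its x, y, z); origin at the centre of its underside; two holes of 32 mm diameter at x = -40 and +40 mm hold the two bushings, either way round.
- jig: aluminium base plate fixed to the bench, 164 x 86 x 10 mm (its x, y, z), origin at the centre of its underside. A blue block, 70 x 62 x 40 mm, is clamped on it, top face 50 mm above the origin, sides along x and y. The block's bore is at y = 0, but anywhere from x = -25 to +25 mm: this is not measured, stays the same through a run, and the block does not give way.
- block_mid (a point): point over the plate's centre (x = 0, y = 0 of jig) at the height of the block's top face; axes as jig. Fixed to the plate, so not the bore's centre unless the block stands mid-slot. Bore: vertical, 28.6 mm in diameter, 2 mm lead-in chamfer, right through the block. A nose that misses it stops on the top face; one partly over it sinks a few mm and is pushed along x to the bore's centre.
- jig_seat (a point): where the centre of the bushing's head comes to lie, apart from the unknown shift along x, when the shoulder is flush on the block: 17 mm above the top face (fixed to the plate, axes as jig). Spring plungers 12 to 18 mm down the bore grip the sleeve: the last 10 to 14 mm take roughly 5 to 15 N, then the force rises sharply as the shoulder lands.
- tape_black: roll of black tape lying on the bench behind the fixture, 106 mm across, 19 mm high; origin under its centre. Leave it alone.
- screwdriver_b: blue-handled screwdriver lying on the bench to the right of the stand, 190 mm long, 25 mm high; origin under its centre. Leave it alone.
Mind the look-alikes: they are no part of the job. Of the things shaped like the part that bears bronze_head, the brass one is meant.

How it is judged:
By the outcome, as a careful person would: the job done as asked, in the order asked, and still so for the second after the job is handed in, with the robot touching nothing.
It also fails if it takes over 70 s, if anything falls off the work surface, if the arm or the gripper's body presses on something with over 40 N, if the wrist force passes 120 N, or if a joint passes its speed limit or range.

### The arm

A 7-joint arm with a two-finger parallel gripper is mounted at the origin on a cart in front of the work surface, level with it; the furniture and walls round the work are solid. World frame = base frame: x ahead of the robot, y to its left, z up, the work surface at z = 0. Lengths are in m, angles in rad, forces in N, time in s.
With the tool pointing down it reaches from about 0.425 to 0.825 m from the base axis. Payload 3.6 kg.
Tool frame: the origin (TCP) lies where the fingers leave the gripper's body, on its centre line; the fingertips stand 73 mm ahead of it and the grasp point (between the pads) lies 54 mm ahead of it; z points along the fingers, y is the line along which they close (so a half turn about z gives the same grasp; the last joint's range is limited). The gripper opens to 85 mm and grips with 20 to 120 N. Pads are 22 mm wide; open, the fingers measure 114 mm over their backs; the gripper's body (76 mm by 85 mm) begins 54 mm behind the grasp point. The pads swing forward as they close: fully open they stand 13 mm farther back than shut.
Start: joints at [1.238, 0.615, -0.013, 1.423, 0.008, 1.103, -0.04], TCP at [0.196, -0.62, 0.304] pointing down, gripper open.
Joint ranges: [-3.12, 3.12], [-0.3, 2.06], [-1.34, 1.32], [0.26, 2.42], [-1.36, 4.5], [0.01, 1.98], [-2.84, 2.84]. Speed limits (rad/s): [2.79, 2.79, 3.14, 3.14, 3.14, 3.14, 3.14].

### API

Orientations are given as a unit quaternion [x, y, z, w].
In Python, from station import arm, snapshot, camera_info, ticket gives the robot as it stands. Calls block until the motion is done:
- arm.movep(position, orientation): joint-space move of the TCP to a pose.
- arm.line_to(position, velocity=0.15, ori=None): straight line of the TCP; ori=None keeps the orientation; velocity is the mean speed in m/s.
- arm.move_j(angles): joint-space move.
- arm.move_gripper(opening, effort=None): opening from 0.0 (shut) to 1.0 (fully open); effort is the grip in N (None keeps the last); returns when the fingers have stopped.
- arm.pause(seconds).
- arm.ik(position, orientation): joint angles nearest the present ones, or None.
- snapshot(name): name is "scene" or "side" or "wrist"; returns the picture (384x512x3 uint8, blue, green, red); there is no depth.
- camera_info(name): a dict with "fx", "fy", "cx", "cy" (pixels), "dist_coeffs" ([k1, k2, p1, p2, k3] as OpenCV has them; the pictures are not rectified), "R" (3x3) and "t" (3): a world point X has camera coordinates R X + t; the wrist camera has in their place "T_tool_cam" (4x4, takes a point from camera to tool coordinates, whose origin is the TCP and whose axes are the flange's). Camera axes: x right, y down, z forward; pixel columns grow to the right and rows downward; lengths in m; the calibration is good to about 2 mm. A picture is of the moment at which its call begins: read the wrist's pose just before it. camera_info takes no time and is no camera call.
A pose or a line that the arm cannot do raises arm.MotionError and nothing moves.
- ticket.finish_job(): hands the job in; it is judged then, once.
Readings, each from a call of its own:
- arm.read_time(): time.
- arm.read_joint_positions(): joint angles.
- arm.read_dq(): joint speeds.
- arm.read_effort(): joint torques, N m.
- arm.read_tool_pos(): TCP position.
- arm.read_eef_rot(): TCP orientation.
- arm.read_ft_force(): force on the tool from outside, world axes, zero at the start.
- arm.read_wrist_torque(): the same for the moment, N m.
- arm.read_opening(): opening from 0.0 (shut) to 1.0 (fully open).
- arm.read_finger_force(): force on a finger pad.
Only numpy, scipy, OpenCV 4.12 (cv2) and the standard library are available. Lean on these libraries where they do the work, as an engineer would, in place of code of your own. Each camera call takes 0.05 s, during which the arm holds its last target. There are 200 camera calls.

## Working session

There is one attempt and no reset: what is moved stays moved. The work goes in short steps, each a Python script; the robot and the scene stay as the last script left them, time stands still between calls to the robot, and variables do not carry over. Pictures are saved under pics/ and viewed, at most 10 in all, crops included, and the job is handed in when it is done.

```bash
ls; mkdir -p pics
python3 - <<'E'
from station import arm,snapshot,camera_info
import cv2,numpy as np
a=snapshot("scene");b=snapshot("side")
for n,i in(("scene",a),("side",b)): cv2.imwrite(f"pics/{n}0.png",i)
for n,i in(("scene",a),("side",b)): cv2.imwrite(f"pics/{n}0x.png",cv2.resize(i,(768,576)))
np.set_printoptions(precision=4,suppress=True)
for n in("scene","side","wrist"):print(n,camera_info(n))
print(arm.read_tool_pos(),arm.read_eef_rot(),arm.read_time(),arm.read_ft_force())
E
```

```text
pics
scene {'fx': 442.64907583068464, 'fy': 442.64907583068464, 'cx': 255.7118352591805, 'cy': 189.37965780682202, 'dist_coeffs': array([-0.039,  0.   ,  0.   ,  0.   ,  0.   ]), 'R': array([[-0.8328, -0.5535, -0.0051],
       [-0.4169,  0.6333, -0.652 ],
       [ 0.3641, -0.5408, -0.7582]]), 't': array([0.2601, 0.3844, 0.8334])}
side {'fx': 364.4423236935709, 'fy': 364.4423236935709, 'cx': 256.99338447870144, 'cy': 186.76811565938087, 'dist_coeffs': array([-0.0576,  0.    ,  0.    ,  0.    ,  0.    ]), 'R': array([[ 0.0889,  0.996 ,  0.0103],
       [ 0.8907, -0.0749, -0.4485],
       [-0.4459,  0.0491, -0.8937]]), 't': array([ 0.1527, -0.394 ,  1.1314])}
wrist {'fx': 273.7594328110181, 'fy': 273.7594328110181, 'cx': 251.21251634764192, 'cy': 193.9730497711167, 'dist_coeffs': array([-0.0676,  0.    ,  0.    ,  0.    ,  0.    ]), 'T_tool_cam': array([[-0.0002, -0.9542, -0.2992,  0.0764],
       [ 1.    , -0.0005,  0.001 , -0.0006],
       [-0.0011, -0.2992,  0.9542, -0.0698],
       [ 0.    ,  0.    ,  0.    ,  1.    ]])}
[ 0.1962 -0.6191  0.3028] [ 0.9883  0.1528 -0.0002 -0.0012] 0.1 [-0.3667  0.7212  0.0889]
```

View pics/scene0x.png

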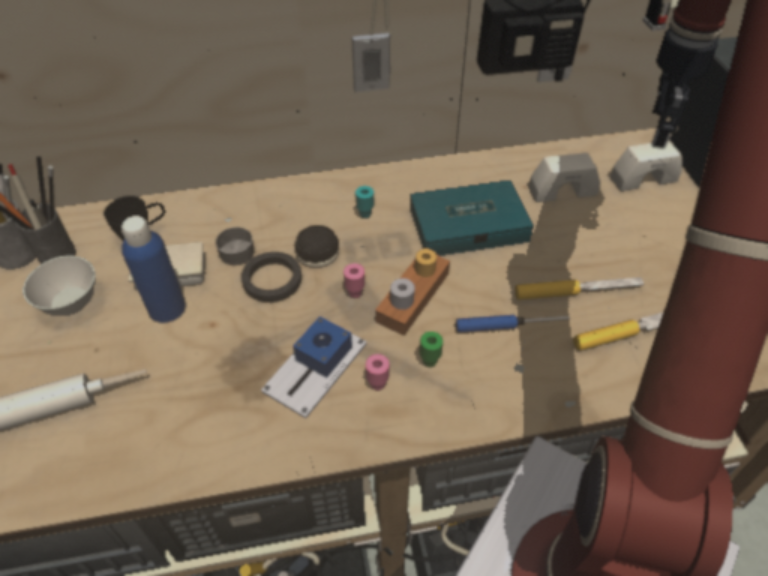

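View pics/side0x.png

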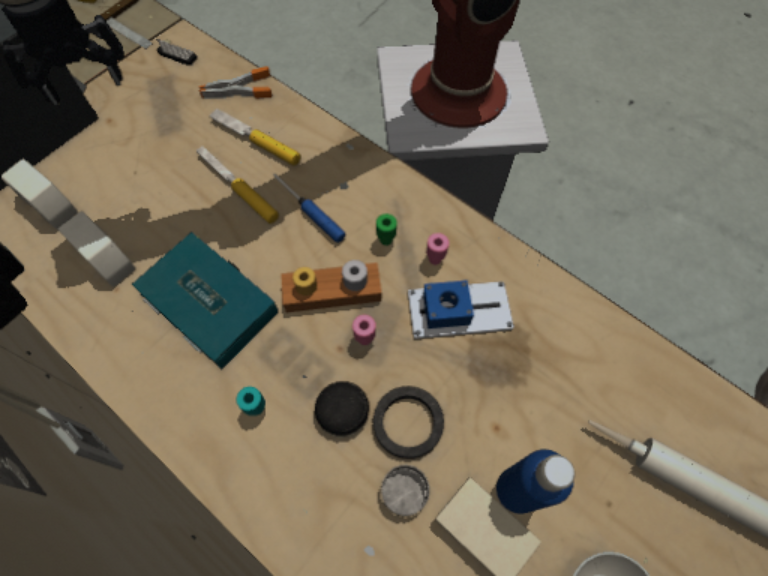

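The scene view shows these bushing-shaped candidates at full-resolution pixels: brass (284,175) and steel (268,195) in the stand, pink (236,187) and (251,247), green (287,232), teal (243,134). In the side view, brass is at (203,187) and steel at (236,183). I choose the brass one in the stand. The jig, with its blue block, is at scene (210,245) and side (306,205).

```bash
cat > h.py <<'E'
import cv2,numpy as np
from scipy.spatial.transform import Rotation as Ro
from station import arm,snapshot,camera_info,ticket
np.set_printoptions(precision=4,suppress=True)
def K(c): return np.array([[c['fx'],0,c['cx']],[0,c['fy'],c['cy']],[0,0,1.]])
def pose(n,tp=None,tq=None):
    "camera centre and camera-to-world rotation"
    c=camera_info(n)
    if n!='wrist': return -c['R'].T@c['t'],c['R'].T
    R=Ro.from_quat(tq).as_matrix();T=c['T_tool_cam']
    return R@T[:3,3]+np.array(tp),R@T[:3,:3]
def rays(n,px,P=None):
    c=camera_info(n);o,R=P or pose(n)
    u=cv2.undistortPoints(np.float64(px).reshape(-1,1,2),K(c),c['dist_coeffs']).reshape(-1,2)
    d=np.c_[u,np.ones(len(u))]@R.T
    return o,d/np.linalg.norm(d,axis=1,keepdims=True)
def onplane(n,px,z,P=None):
    o,d=rays(n,px,P); return o+d*((z-o[2])/d[:,2])[:,None]
def meet(os,ds):
    "least-squares meeting point of rays, and rms miss"
    A=[np.eye(3)-np.outer(d,d) for d in ds]
    x=np.linalg.solve(sum(A),sum(a@o for a,o in zip(A,os)))
    return x,np.sqrt(np.mean([np.sum((a@(x-o))**2) for a,o in zip(A,os)]))
def blob(img,lo,hi,box):
    h=cv2.cvtColor(img,cv2.COLOR_BGR2HSV);m=cv2.inRange(h,np.array(lo),np.array(hi))
    x0,y0,x1,y1=box;k=np.zeros_like(m);k[y0:y1,x0:x1]=m[y0:y1,x0:x1]
    cs,_=cv2.findContours(k,cv2.RETR_EXTERNAL,cv2.CHAIN_APPROX_NONE)
    return max(cs,key=cv2.contourArea)
def quad(c):
    hull=cv2.convexHull(c)
    for e in np.linspace(.01,.15,60):
        q=cv2.approxPolyDP(hull,e*cv2.arcLength(hull,True),True)
        if len(q)<=4:break
    return q.reshape(-1,2).astype(float)
E
python3 - <<'E'
from h import *
s=cv2.imread('pics/scene0.png');d=cv2.imread('pics/side0.png')
c1=cv2.resize(s[155:285,165:315],None,fx=2.6,fy=2.6,interpolation=cv2.INTER_CUBIC)
c2=cv2.resize(d[135:265,175:325],None,fx=2.6,fy=2.6,interpolation=cv2.INTER_CUBIC)
cv2.imwrite('pics/crop1.png',np.hstack([c1,c2]))
for im,pts in((s,[(284,171),(279,185),(275,210),(262,193),(225,222),(193,255),(235,245),(300,240)]),(d,[(200,190),(215,200),(230,183),(290,200),(330,215),(310,195),(280,240)])):
    h=cv2.cvtColor(im,cv2.COLOR_BGR2HSV);print([(p,h[p[1],p[0]].tolist()) for p in pts])
E
```

```text
[((284, 171), [17, 130, 108]), ((279, 185), [12, 140, 149]), ((275, 210), [13, 119, 86]), ((262, 193), [11, 18, 160]), ((225, 222), [108, 123, 118]), ((193, 255), [12, 14, 188]), ((235, 245), [17, 82, 171]), ((300, 240), [17, 83, 170])]
[((200, 190), [20, 161, 141]), ((215, 200), [12, 163, 61]), ((230, 183), [6, 8, 161]), ((290, 200), [107, 179, 121]), ((330, 215), [107, 18, 199]), ((310, 195), [107, 182, 119]), ((280, 240), [18, 88, 151])]
```

View pics/crop1.png

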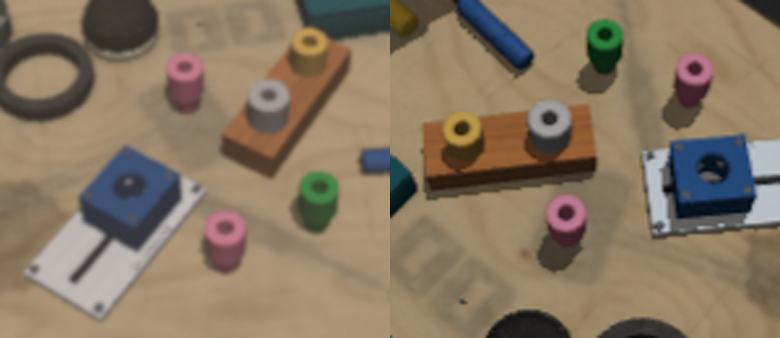

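The crop confirms the brass bushing, with its top hole at scene (284.2,170.8) and side (203.1,185). The bore mouth is at scene (215.4,226.2) and side (299.2,200.4). Next I triangulate these roughly, then look from the wrist camera.

Run:
```python
from h import *
s=cv2.imread('pics/scene0.png');d=cv2.imread('pics/side0.png')
def tri(a,b):
    o1,d1=rays('scene',[a]);o2,d2=rays('side',[b]);return meet([o1,o2],[d1[0],d2[0]])
br=tri((284.2,170.8),(203.1,185.)); st=tri((165+268/2.6,155+97/2.6),(175+160/2.6,135+118/2.6)); bo=tri((215.4,226.2),(299.2,200.4))
print('brass top',br,'steel top',st,'bore',bo)
q=quad(blob(d,(0,0,150),(180,60,255),(265,180,350,230)));print('plate side px',q.tolist(),onplane('side',q,.01))
q=quad(blob(s,(0,0,140),(180,50,255),(170,215,248,280)));print('plate scene px',q.tolist(),onplane('scene',q,.01))
q=quad(blob(d,(0,110,60),(16,255,255),(180,170,260,212)));print('stand side px',q.tolist(),onplane('side',q,.034))
```

```text
brass top (array([ 0.4418, -0.3229,  0.0643]), np.float64(0.0017320970705376575)) steel top (array([ 0.437 , -0.2421,  0.0639]), np.float64(0.00022024065647445367)) bore (array([ 0.4926, -0.0987,  0.0461]), np.float64(0.0018919531498448044))
plate side px [[336.0, 191.0], [339.0, 218.0], [311.0, 220.0], [312.0, 190.0]] [[ 0.4599  0.0058  0.01  ]
 [ 0.5328 -0.0004  0.01  ]
 [ 0.5321 -0.0695  0.01  ]
 [ 0.452  -0.0545  0.01  ]]
plate scene px [[243.0, 227.0], [203.0, 277.0], [174.0, 260.0], [194.0, 236.0]] [[ 0.4522 -0.1548  0.01  ]
 [ 0.4486  0.0073  0.01  ]
 [ 0.5314  0.0093  0.01  ]
 [ 0.535  -0.0684  0.01  ]]
stand side px [[251.0, 175.0], [253.0, 195.0], [188.0, 202.0], [188.0, 182.0]] [[ 0.4093 -0.2052  0.034 ]
 [ 0.4647 -0.2049  0.034 ]
 [ 0.4702 -0.3621  0.034 ]
 [ 0.4159 -0.3618  0.034 ]]
```

```bash
cat >> h.py <<'E'
def quat(yaw):
    "tool down; tool y (closing line) at angle yaw from world x"
    y=np.array([np.cos(yaw),np.sin(yaw),0]);z=np.array([0,0,-1.]);x=np.cross(y,z)
    return Ro.from_matrix(np.c_[x,y,z]).as_quat()
E
python3 - <<'E'
from h import *
import pickle
br=np.array([.4418,-.3229]);bo=np.array([.4926,-.0987])
for yaw in(0.,np.pi):
  for p in((*br,.1),(*bo,.1),(*bo,.16)):
    print(yaw,p,arm.ik(p,quat(yaw)))
yaw=0. if arm.ik((*br,.1),quat(0.)) is not None else np.pi
j0=arm.read_joint_positions()
c=[np.abs(np.array(arm.ik((*br,.1),quat(y)))-j0).max() if arm.ik((*br,.1),quat(y)) is not None else 9 for y in(0.,np.pi)]
yaw=[0.,np.pi][int(np.argmin(c))];print(c,yaw)
sg=1 if yaw==0 else -1   # tool x = sg*Y
V=[]
for i,(t,o) in enumerate(((br,0),(br,.07*sg),(bo,0),(bo,.07*sg))):
    p=[t[0],t[1]-sg*.076+o,.26 if i<2 else .25]
    try: arm.movep(p,quat(yaw))
    except arm.MotionError as e: print('err',i,e);continue
    arm.pause(.3);tp,tq=arm.read_tool_pos(),arm.read_eef_rot();im=snapshot('wrist')
    cv2.imwrite(f'pics/w{i}.png',im);V.append((i,tp,tq));print(i,tp,tq,arm.read_time())
pickle.dump(V,open('V.pkl','wb'))
ims=[cv2.imread(f'pics/w{i}.png') for i,_,_ in V]
m=np.vstack([np.hstack(ims[:2]),np.hstack(ims[2:])]);cv2.imwrite('pics/wm.png',cv2.resize(m,(800,600),interpolation=cv2.INTER_AREA))
E
```

```text
0.0 (np.float64(0.4418), np.float64(-0.3229), 0.1) [ 0.7382  0.7512 -0.2296  1.9051  0.3178  0.5204  0.291 ]
0.0 (np.float64(0.4926), np.float64(-0.0987), 0.1) [ 0.3365  0.7173 -0.2758  2.0291  0.4246  0.4496 -0.2603]
0.0 (np.float64(0.4926), np.float64(-0.0987), 0.16) [ 0.384   0.6168 -0.3432  1.9926  0.3574  0.5901 -0.2005]
3.141592653589793 (np.float64(0.4418), np.float64(-0.3229), 0.1) [ 0.3525  0.7746  0.3787  1.9176 -0.5203  0.547  -2.057 ]
3.141592653589793 (np.float64(0.4926), np.float64(-0.0987), 0.1) [-0.0783  0.7326  0.3565  2.042  -0.5532  0.4603 -2.4445]
3.141592653589793 (np.float64(0.4926), np.float64(-0.0987), 0.16) [-0.1113  0.6274  0.4015  2.008  -0.4267  0.5875 -2.5601]
[np.float64(0.5829924885087966), np.float64(2.0165765228663446)] 0.0
0 [ 0.4412 -0.3997  0.26  ] [ 0.7078  0.7065 -0.0002  0.0001] 1.7083
1 [ 0.4415 -0.3301  0.2598] [ 0.7079  0.7063 -0.0002  0.0001] 2.4417
2 [ 0.4923 -0.1761  0.2499] [ 0.7081  0.7062 -0.0002  0.0001] 3.4833
3 [ 0.4925 -0.106   0.2499] [ 0.708   0.7062 -0.0002  0.0001] 4.2167
```

View pics/wm.png

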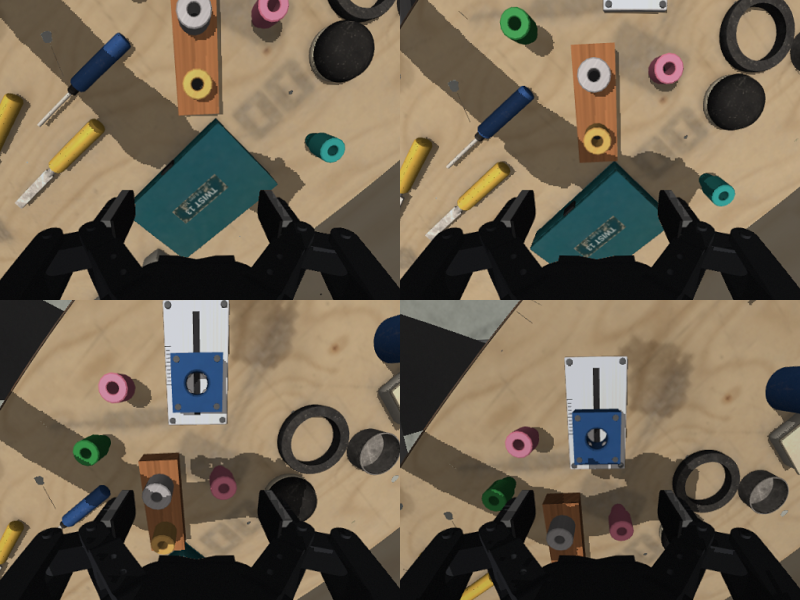

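The montage shows brass at about (252,106) in w0 and (252,179) in w1. The bore is at about (252,106) in w2 and (252,175) in w3, with the plate and block both clear. Now the fine measurement.

Run:
```python
from h import *
import pickle
V={i:(tp,tq) for i,tp,tq in pickle.load(open('V.pkl','rb'))}
im={i:cv2.imread(f'pics/w{i}.png') for i in V}
P={i:pose('wrist',*V[i]) for i in V}
def hole(i,lo,hi,box,name):
    h=cv2.cvtColor(im[i],cv2.COLOR_BGR2HSV);m=cv2.inRange(h,np.array(lo),np.array(hi))
    x0,y0,x1,y1=box;k=np.zeros_like(m);k[y0:y1,x0:x1]=m[y0:y1,x0:x1]
    cs,hi_=cv2.findContours(k,cv2.RETR_CCOMP,cv2.CHAIN_APPROX_NONE)
    n=max((j for j in range(len(cs)) if hi_[0][j][3]>=0),key=lambda j:cv2.contourArea(cs[j]))
    hc=cv2.fitEllipse(cs[n]);out=cs[hi_[0][n][3]];oc=cv2.fitEllipse(cv2.convexHull(out))
    print(name,i,'hole',np.round(hc[0],1),np.round(hc[1],1),'outer',np.round(oc[0],1),np.round(oc[1],1));return hc[0],oc[0],out
b={i:hole(i,(17,110,90),(32,255,255),bx,'brass') for i,bx in((0,(225,80,280,135)),(1,(225,150,280,205)))}
for k,n in((0,'hole'),(1,'outer')):
    r=[rays('wrist',[b[i][k]],P[i]) for i in b];print('brass',n,meet([a for a,_ in r],[d[0] for _,d in r]),onplane('wrist',[b[0][k]],.068,P[0]))
t={i:hole(i,(100,110,40),(125,255,255),bx,'blk') for i,bx in((2,(205,60,300,150)),(3,(205,130,300,210)))}
r=[rays('wrist',[t[i][0]],P[i]) for i in t];print('bore',meet([a for a,_ in r],[d[0] for _,d in r]),[onplane('wrist',[t[i][0]],.05,P[i]) for i in t])
for i in t:
    q=quad(t[i][2]);w=onplane('wrist',q,.05,P[i]);print('block',i,q.tolist(),w.round(4).tolist(),w.mean(0))
q=quad(blob(im[3],(0,0,120),(180,60,255),(200,65,300,220)));w=onplane('wrist',q,.01,P[3]);print('plate',q.tolist(),w.round(4).tolist(),w.mean(0))
for i,bx in((0,(200,0,300,160)),(1,(200,45,300,220))):
    c=blob(im[i],(3,100,50),(16,255,255),bx);q=quad(c);w=onplane('wrist',q,.034,P[i]);print('stand',i,q.tolist(),w.round(4).tolist())
```

```text
brass 0 hole [252.  107.4] [15.9 17. ] outer [252.4 107.3] [37.8 39.5]
brass 1 hole [250.7 180. ] [12.2 15.4] outer [251.7 178.2] [34.7 39.3]
brass hole (array([ 0.4413, -0.3219,  0.065 ]), np.float64(0.0005697799613787046)) [[ 0.4419 -0.3219  0.068 ]]
brass outer (array([ 0.442 , -0.3217,  0.0582]), np.float64(0.0002475802573433746)) [[ 0.4422 -0.3218  0.068 ]]
blk 2 hole [251.7 105.9] [30.  30.8] outer [251.2 103. ] [83.2 97.6]
blk 3 hole [251.  175.8] [24.7 28.4] outer [251.4 176.8] [78.7 90.6]
bore (array([ 0.4924, -0.0968,  0.0414]), np.float64(0.00033920221308493407)) [array([[ 0.4927, -0.0969,  0.05  ]]), array([[ 0.492 , -0.0947,  0.05  ]])]
block 2 [[284.0, 67.0], [283.0, 142.0], [221.0, 143.0], [218.0, 69.0]] [[0.5223, -0.0624, 0.05], [0.5233, -0.1309, 0.05], [0.4626, -0.1317, 0.05], [0.462, -0.064, 0.05]] [ 0.4925 -0.0972  0.05  ]
block 3 [[281.0, 142.0], [281.0, 209.0], [223.0, 209.0], [222.0, 142.0]] [[0.5215, -0.0608, 0.05], [0.5236, -0.1307, 0.05], [0.4625, -0.1305, 0.05], [0.4638, -0.0606, 0.05]] [ 0.4929 -0.0957  0.05  ]
plate [[290.0, 72.0], [289.0, 159.0], [218.0, 216.0], [210.0, 74.0]] [[0.5335, 0.0081, 0.01], [0.5356, -0.0849, 0.01], [0.4517, -0.1547, 0.01], [0.4491, 0.0063, 0.01]] [ 0.4925 -0.0563  0.01  ]
stand 0 [[276.0, 0.0], [280.0, 145.0], [229.0, 148.0], [218.0, 0.0]] [[0.4651, -0.2217, 0.034], [0.4721, -0.3608, 0.034], [0.4172, -0.3639, 0.034], [0.4097, -0.2216, 0.034]]
stand 1 [[274.0, 54.0], [278.0, 205.0], [230.0, 208.0], [218.0, 57.0]] [[0.4642, -0.2009, 0.034], [0.472, -0.3597, 0.034], [0.4168, -0.3632, 0.034], [0.4086, -0.2035, 0.034]]
```

Run:
```python
from h import *
q=quat(.05);x,y=.4420,-.3219
arm.move_gripper(.8,50)
arm.movep([x,y,.2],q);arm.line_to([x,y,.125],.15);arm.line_to([x,y,.112],.05)
print(arm.read_tool_pos(),arm.read_ft_force())
arm.move_gripper(0.,50);arm.pause(.2)
print('grip',arm.read_opening(),arm.read_finger_force(),arm.read_ft_force(),arm.read_tool_pos())
arm.line_to([x,y,.16],.08);arm.line_to([x,y,.24],.2);arm.pause(.2)
print('lift',arm.read_opening(),arm.read_finger_force(),arm.read_ft_force(),arm.read_time())
cv2.imwrite('pics/s1.png',np.hstack([snapshot('side')[60:330,120:400],snapshot('scene')[60:330,120:400]]))
arm.movep([.4926,-.097,.24],quat(.02));arm.line_to([.4926,-.097,.17],.1);arm.pause(.4)
cv2.imwrite('pics/s2.png',np.hstack([snapshot('side')[100:300,180:380],snapshot('scene')[120:320,130:330]]))
print('over',arm.read_tool_pos(),arm.read_ft_force(),arm.read_time())
cv2.imwrite('pics/s12.png',np.hstack([cv2.resize(cv2.imread('pics/s1.png')[:,:280],(400,386)),cv2.resize(cv2.imread('pics/s2.png')[:,200:],(386,386))]))
```

```text
[ 0.4418 -0.3219  0.1119] [-0.0651  0.6531 -0.1896]
grip 0.4069158783275543 49.882121603004634 [-1.4219 -0.1975  6.1176] [ 0.4422 -0.322   0.1124]
lift 0.407094690090184 50.16082500340417 [ 0.2911  0.2389 -2.4809] 8.6
over [ 0.4926 -0.097   0.1701] [-0.7753 -0.2055 -3.1545] 10.9667
```

View pics/s12.png

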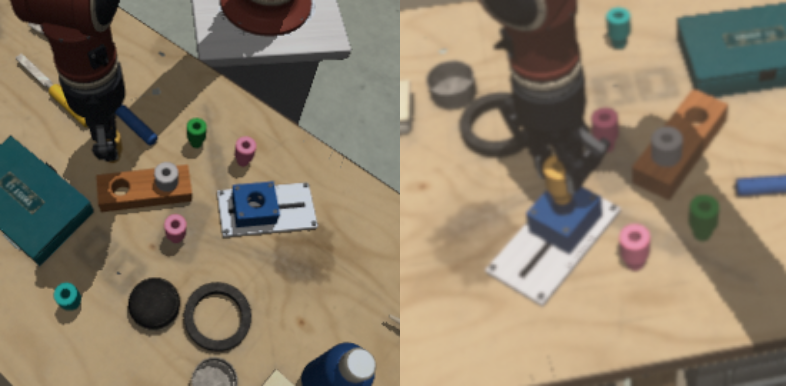

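The left panel shows the brass hole empty at (120,185) and the steel bushing undisturbed. The right panel shows the brass bushing held over the blue block at about (560,190). Next is a guarded descent.

```bash
cat > ins.py <<'E'
from h import *
def force(f0,n=3):
    return np.mean([(arm.pause(.01),arm.read_ft_force())[1] for _ in range(n)],axis=0)-f0
def descend(p,zend,f0,lim,step=.0005,comply=True,vel=.02):
    "small commanded steps down; yields sideways along the reaction; stops on force"
    p=np.array(p,float)
    f=force(f0);k=0
    while p[2]>zend and f[2]<lim and np.hypot(f[0],f[1])<25:
        p[2]-=step;arm.line_to(p.tolist(),vel);f=force(f0);k+=1
        if comply:
            d=f[:2]*(np.abs(f[:2])>2)*5e-5
            p[:2]+=np.clip(d,-.0004,.0004)
        if k%4==0 or f[2]>6: print(p*1000,np.array(arm.read_tool_pos())[2]*1000,f.round(1))
    print('end',p*1000,np.array(arm.read_tool_pos())*1000,f.round(1),arm.read_time());return p,f
E
python3 - <<'E'
from ins import *
f0=force(0,10);np.save('f0.npy',f0);print(f0)
arm.line_to([.4926,-.097,.158],.05)
p,f=descend([.4926,-.097,.158],.140,f0,9)
np.save('p.npy',p)
E
```

```text
[-0.2986  0.0044 -3.0639]
[492.6 -97.  156. ] 155.96830652074647 [ 0.7 -0.1  0.1]
[492.6 -97.  154. ] 153.97119926772152 [0.4 0.3 0.3]
[492.6 -97.  152. ] 151.98982662844176 [0.  0.  0.4]
[492.6 -97.  150. ] 149.95246787707853 [-0.2 -0.4  0.2]
[492.6 -97.  148. ] 147.95378418382953 [-0.  -0.1 -0.2]
[492.6 -97.  146. ] 145.95534051293464 [-0.1 -0.8  0.2]
[492.6 -97.  144. ] 143.96001591261282 [0.4 0.2 0. ]
[492.6 -97.  142. ] 141.97224437108048 [ 0.4 -0.2  0.1]
[492.6 -97.  140. ] 140.00182359174508 [ 0.4  0.3 -0. ]
end [492.6 -97.  140. ] [492.5927 -96.9983 140.0018] [ 0.4  0.3 -0. ] 21.3667
```

Already 14 mm in without contact, so the nose is in the bore. Now pressing home.

Run:
```python
from ins import *
f0=np.load('f0.npy');p=np.load('p.npy')
p,f=descend(p,.1255,f0,16.5)
np.save('p.npy',p)
```

```text
[492.6 -97.  138. ] 137.99803100803496 [ 0.3 -0.7 -0.1]
[492.6 -97.  136. ] 136.10665200035905 [ 2.  -0.5  1.4]
[492.7101 -97.     134.    ] 133.93045299145658 [ 1.9 -0.5  3.9]
[493.0954 -97.     132.    ] 131.95494777794224 [ 1.9 -0.1  1.3]
[493.0954 -97.     130.    ] 129.80992744303842 [ 1.1 -0.7  2.9]
[493.0954 -97.     128.    ] 128.455482460417 [-0.7 -0.6  8.9]
[493.0954 -97.     127.5   ] 128.41944062195822 [-1.4 -0.9 12.1]
[492.9701 -97.     127.    ] 128.39258836988685 [-2.5 -0.  16.3]
[492.8056 -97.     126.5   ] 128.3591094696863 [-3.3 -0.3 20.2]
end [492.8056 -97.     126.5   ] [493.0465 -96.9901 128.3591] [-3.3 -0.3 20.2] 28.8167
```

It landed at TCP z = 128.4, as predicted, with a sharp force rise. Now I relax, release and check.

Run:
```python
from ins import *
f0=np.load('f0.npy')
arm.line_to([.4930,-.097,.1280],.02);print(force(f0))
arm.move_gripper(.75,50);arm.pause(.2);print(arm.read_opening(),arm.read_ft_force(),arm.read_tool_pos())
x,y=.4930,-.097
arm.line_to([x,y,.16],.06);arm.line_to([x,y,.25],.15)
V={}
for i,dy in((5,-.076),(6,-.006)):
    arm.movep([x,y+dy,.25],quat(.02));arm.pause(.3)
    P=pose('wrist',arm.read_tool_pos(),arm.read_eef_rot());im=snapshot('wrist');cv2.imwrite(f'pics/w{i}.png',im);V[i]=(P,im)
si=snapshot('side');sc=snapshot('scene')
r=[]
for i,(P,im) in V.items():
    bx=(215,60,290,150) if i==5 else (215,125,290,215)
    c=blob(im,(17,110,90),(32,255,255),bx);e=cv2.fitEllipse(cv2.convexHull(c));print(i,e);r.append(rays('wrist',[e[0]],P))
print(meet([a for a,_ in r],[d[0] for _,d in r]),arm.read_time())
f=lambda a:cv2.resize(a,(390,290),interpolation=cv2.INTER_CUBIC)
w=[V[i][1] for i in(5,6)]
cv2.imwrite('pics/fin.png',np.vstack([np.hstack([f(w[0][60:150,190:311]),f(w[1][130:220,190:311])]),np.hstack([f(si[135:240,180:321]),f(sc[160:280,165:326])])]))
```

```text
[-0.962  -0.8133 10.8501]
0.7485896540145711 [-0.2089  0.7485 -0.2791] [ 0.493  -0.0969  0.1279]
5 ((252.69960021972656, 110.59874725341797), (41.69107437133789, 43.01861572265625), 6.318991661071777)
6 ((250.79515075683594, 186.23057556152344), (37.80136489868164, 41.61056137084961), 157.98324584960938)
(array([ 0.4923, -0.0962,  0.0768]), np.float64(0.00014540360007369885)) 32.7
```

View pics/fin.png

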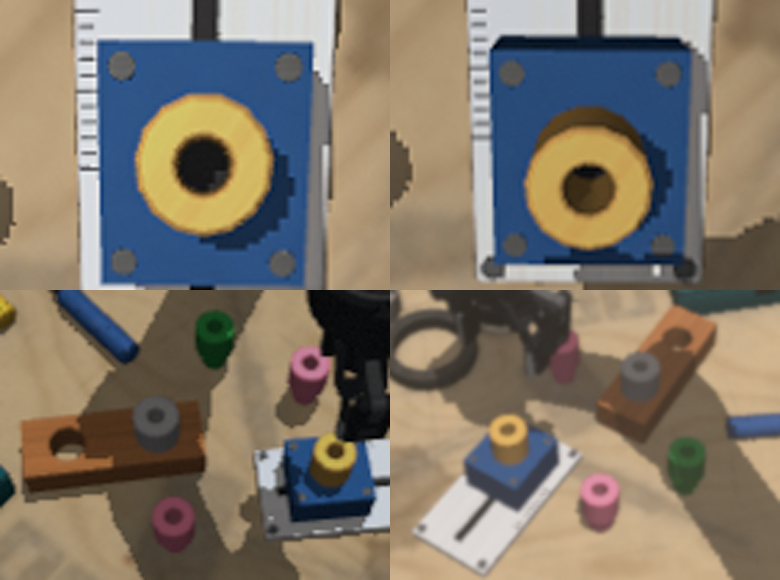

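The pictures show the bushing upright in the block (head centre at (205,165) top-left) with no visible gap, and the steel bushing still in place. A gentle touch on the head's top with closed fingertips will confirm its height, which should be 84 mm.

Run:
```python
from ins import *
x,y=.4930,-.097
arm.move_gripper(0.,20);arm.movep([x,y,.2],quat(.02));arm.line_to([x,y,.162],.1);arm.pause(.2)
f0=force(0,5)
p,f=descend([x,y,.162],.154,f0,12,comply=False)
arm.line_to([x,y,.25],.15)
print(arm.read_time(),force(0))
```

```text
[493. -97. 160.] 159.9630592840095 [-0.2  0.1 -0.5]
[493. -97. 158.] 157.97822247349964 [-0.4 -0.  -0.5]
[493. -97. 156.] 156.69436968718787 [-1.  -0.9  6. ]
[493.  -97.  155.5] 156.65894659924788 [-2.1 -0.1 10.3]
[493. -97. 155.] 156.64720955941291 [-2.9 -1.3 13.8]
end [493. -97. 155.] [493.1702 -97.1681 156.6472] [-2.9 -1.3 13.8] 38.2917
39.075 [ 0.2889  0.3727 -0.2208]
```

The head's top is at 83.7 mm against 84 expected, and it is firm, so the shoulder is flush.

```bash
python3 -c "
from station import ticket
print(ticket.finish_job())"
```

```text
the job is handed in; nothing more can be done
None
```

The brass bushing is pressed home in the blue block and released, and the job was handed in at about 39 s; a touch on its head put the top at 83.7 mm (84 mm expected if flush), the press peaked at about 20 N, and the other things were never touched.

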